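Shut, switch on and start the can crusher

TASK

Start the can crusher using only closed fingertips: press its open hatch fully shut, then push the raised end of the wide rocker switch all the way down, then press the small flat-topped round start button fully in and let it come back up. Keep to that order, do not lift the hatch open further, and do not press the larger mushroom-shaped stop button. Pick nothing up and leave the bottles, cans, cup, crate and opener where they stand.

Things in the scene. Friction and masses are not known exactly. Their poses are not given: they have to be found in the camera images.
- crusher: Fixed grey can crusher, a box 270 (x) x 340 (y) x 130 mm tall; origin at the centre of its underside, its front faces its own -x. The -y half is a flat control deck 130 mm up with three 62 x 84 x 10 mm control housings in a row along x at x = -80, 0, +80 mm, y = -90 mm (which control is in which place varies); the +y half is the can bay with the hatch on top.
- hatch (a joint): Angle of the hatch in rad: 0 is fully shut (lying level, a rigid stop), positive is open (front edge up); it starts 0.35 to 0.5 open. Steel plate 180 long x 158 wide x 6 mm, hinged along the crusher's y at crusher x = +50, y = +85, z = 130 mm, its free edge towards -x. A stiff hinge: it stays where it is left; about 3 to 5 N straight down near its free edge moves it.
- hatch_press (a point): Point on the hatch's upper face, midway across, 25 mm from the free edge and 155 mm from the hinge, moving with the hatch; with the hatch shut it is 136 mm above the table at crusher x = -105, y = +85 mm.
- rocker (a joint): Angle of the rocker switch in rad: 0 (start) is off, with the end towards the crusher's -y raised; 0.4 is fully on (rigid stop), with that end down. Black paddle 40 (x) x 70 (y) x 10 mm, pivoting on an axis along the crusher's x at its middle, 154 mm above the table. It stays where it is left; 3 to 6 N straight down near the raised end tips it.
- rocker_press (a point): Point on the paddle's upper face, on its middle line, 28 mm from the middle (7 mm from the end) on the side that starts raised, moving with it; it sinks about 11 mm, from about 164 to 153 mm above the table, when fully on.
- start (a joint): Travel of the start button in m: 0 is up, 0.007 fully in (rigid stop), straight down. Spring-loaded, 1.3 N to begin and 4.3 N fully in; it comes back up when let go.
- start_top (a point): Centre of the flat top of the start button, an aluminium cylinder of 28 mm diameter; when up it is 158 mm above the table and 14 mm above its steel collar.
- stop (a joint): Travel of the stop button in m: 0 is up, 0.007 fully in. Not to be pressed.
- stop_top (a point): Centre of the domed top of the stop button, an aluminium mushroom head of 48 mm diameter; 168 mm above the table.
- bottle_a: Empty brown glass bottle, 62 mm diameter, 232 mm tall; origin at the centre of its underside. Leave alone.
- bottle_b: A second bottle like bottle_a. Leave alone.
- can_low: Aluminium can, 66 mm diameter, 115 mm tall, lower one of a stack of two; origin at the centre of its underside. Leave alone.
- can_high: Same can, standing on can_low. Leave alone.
- can_single: Same can, standing alone on the table. Leave alone.
- cup: White ceramic mug, 80 mm diameter, 85 mm tall; origin at the centre of its underside. Leave alone.
- crate: Yellow plastic slatted crate, 280 x 200 x 120 mm, open on top; origin at the centre of its underside. Leave alone.
- opener: Flat steel bottle opener, about 114 x 32 x 4 mm, lying along x on the crusher's deck between the controls and the hatch; origin on its underside near its middle. Leave alone.

How it is judged:
By the outcome, as a careful person would: the job done as asked, in the order asked, and still so for the second after the job is handed in, with the robot touching nothing.
It also fails if it takes over 51 s, if anything falls off the work surface, if the arm or the gripper's body presses on something with over 40 N, if the wrist force passes 120 N, or if a joint passes its speed limit or range.

ROBOT

A 7-joint arm with a two-finger parallel gripper is mounted at the origin on the work surface. World frame = base frame: x ahead of the robot, y to its left, z up, the work surface at z = 0. Lengths are in m, angles in rad, forces in N, time in s.
With the tool pointing down it reaches from about 0.425 to 0.975 m from the base axis. Payload 16.7 kg.
Tool frame: the origin (TCP) lies midway between the tips of the shut fingers; the grasp point (between the pads) lies 19 mm behind it (env.grasp_offset is the distance from the TCP to the grasp point, in m); z points along the fingers, y is the line along which they close (so a half turn about z gives the same grasp; the last joint's range is limited). The gripper opens to 85 mm and grips with 20 to 120 N. Pads are 22 mm wide; open, the fingers measure 114 mm over their backs; the gripper's body (76 mm by 85 mm) begins 54 mm behind the grasp point. The pads swing forward as they close: fully open they stand 13 mm farther back than shut.
Start: joints at [1.196, 0.426, 0.074, 1.606, -0.034, 1.111, -0.067], TCP at [0.151, -0.658, 0.231] pointing down, gripper open.
Joint ranges: [-2.85, 2.85], [-0.5, 2.14], [-1.23, 1.37], [0.21, 2.46], [-1.02, 4.16], [0.16, 2.05], [-2.73, 2.73]. Speed limits (rad/s): [1.89, 1.89, 2.39, 2.39, 3.01, 3.01, 3.01].

INTERFACE

Orientations are given as a unit quaternion [x, y, z, w].
In Python, from station import env gives the robot as it stands.
- The arm moves only by the shell command python3 -m creep 'ROWS' [FORCE]. ROWS is JSON, a list of rows, each a list of 7 numbers: the turn, a rotation vector about the tool's x, y, z scaled (see below), then the shift along the tool's x, y, z scaled (see below), then the opening, from 0 (shut) to 1 (fully open). A call has 1 to 20 rows; each row is the pose to reach, as a shift and turn from the pose commanded when the call began, along the tool's axes at that moment; what a row does not reach only later rows make up. The controller multiplies each number of a shift by 1 m and each number of a turn by pi/2 rad. A row lasts 1/12 s, in which the tool goes at most 41.7 mm and 7.16 degrees, less where a joint would pass 70% of its speed; a pose out of reach is approached as far as the arm can. A call with a number of a shift or a turn outside -1 to 1 is refused whole. A call with a gripper value outside its range is refused whole. The fingers move at their own pace and stop on an object; FORCE is the grip in N (left out, the last holds). Time passes only in rows, so rows that repeat a pose let the fingers close. It gives the time, the measured TCP pose, the force, the opening and the grip force at its end, in the units of the state.
- env.state(): the state, without advancing time (a new reading comes with each control period).
- env.read_camera(name): name is "scene" or "side" or "wrist"; returns (picture, depth): 384x512x3 uint8, blue, green, red; 384x512 float32, m along the optical axis (not along the pixel's ray), 0 where there is no reading.
- env.calibration(name): a dict with "fx", "fy", "cx", "cy" (pixels), "T" (4x4, takes a point from camera to world coordinates). Camera axes: x right, y down, z forward; pixel columns grow to the right and rows downward; lengths in m; the calibration is good to about 2 mm. A picture is of the moment at which its call begins: read the wrist's pose just before it. calibration takes no time and is no camera call; for the wrist camera it gives the pose at the moment of the call.
- env.finish_job(): hands the job in; it is judged then, once.
The state is a dict: "time": time; "joint_positions": joint angles; "qd": joint speeds; "joint_efforts": joint torques, N m; "ee_pos": TCP position; "eef_rot": TCP orientation; "force": force on the tool from outside, world axes, zero at the start; "moment": the same for the moment, N m; "opening": finger opening in m; "finger_force": force on a finger pad.
Only numpy, scipy, OpenCV 4.12 (cv2) and the standard library are available. Lean on these libraries where they do the work, as an engineer would, in place of code of your own. Each camera call takes 0.05 s, during which the arm holds its last target. There are 200 camera calls.

## Working session

There is one attempt and no reset: what is moved stays moved. The work goes in short steps, Python scripts to look and compute and a shell command to move; the robot and the scene stay as the last step left them, time stands still between calls to the robot, and variables do not carry over. Pictures are saved under pics/ and viewed, at most 10 in all, crops included, and the job is handed in when it is done.

```bash
mkdir -p pics; ls; python3 - <<'E'
from station import env
import cv2,numpy as np
for n in("scene","side"):
    p,d=env.read_camera(n);c=env.calibration(n)
    cv2.imwrite(f"pics/{n}0.png",p);np.savez(f"{n}0.npz",p=p,d=d,T=c["T"],k=[c[q] for q in("fx","fy","cx","cy")])
    print(n,np.round(c["T"],3).tolist())
s=env.state();print(s["time"],s["ee_pos"],s["eef_rot"],s["force"],s["opening"])
E
```

```text
pics
scene [[-0.653, 0.558, -0.512, 1.458], [0.757, 0.488, -0.434, 0.704], [0.008, -0.671, -0.741, 1.426], [0.0, 0.0, 0.0, 1.0]]
side [[-0.981, -0.145, 0.128, 0.341], [-0.192, 0.666, -0.72, 1.086], [0.02, -0.731, -0.682, 1.245], [0.0, 0.0, 0.0, 1.0]]
0.1 [ 0.15098535 -0.6575261   0.23066581] [ 9.93636641e-01  1.12631678e-01 -1.13737101e-04 -5.64357625e-04] [0.01322179 0.91871372 0.18438456] 0.0854096520468426
```

View pics/scene0.png

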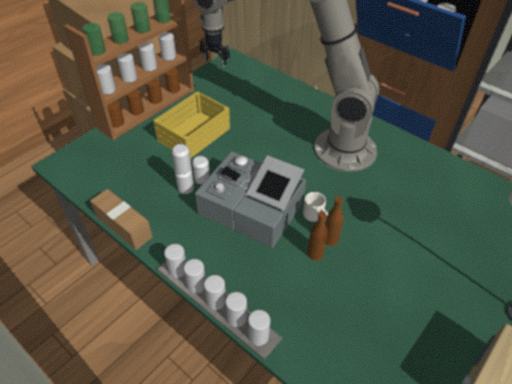

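View pics/side0.png

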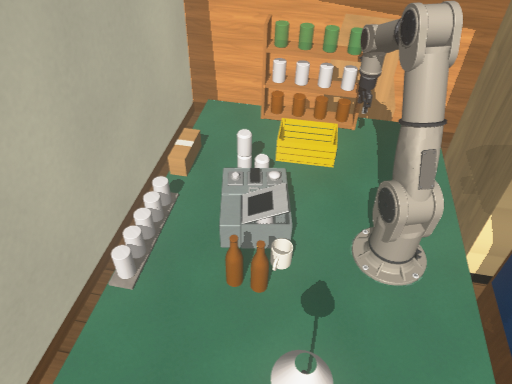

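The crusher sits at about (240,195) in the scene view and (255,205) in the side view. The hatch faces the robot and the controls are on the far -y side. Next I enlarge it and measure from depth.

```bash
cat > h.py <<'E'
import numpy as np,cv2
def cloud(d,T,k):
    fx,fy,cx,cy=k;v,u=np.indices(d.shape)
    P=np.stack([(u-cx)/fx*d,(v-cy)/fy*d,d],-1)@T[:3,:3].T+T[:3,3]
    P[d==0]=np.nan;return P
def load(n):
    z=np.load(n+".npz");return z["p"],cloud(z["d"],z["T"],z["k"]),z
E
python3 - <<'E'
from h import *
a,P,_=load("scene0");b,Q,_=load("side0")
A=cv2.resize(a[145:250,185:315],None,fx=4.5,fy=4.5,interpolation=3)
B=cv2.resize(b[155:255,205:305],None,fx=4.7,fy=4.7,interpolation=3)
cv2.imwrite("pics/c1.png",cv2.resize(np.hstack([A[:470],B[:470]]),(800,355)))
for n,C in(("scene",P),("side",Q)):
    m=(abs(C[...,2]-.13)<.006)&(abs(C[...,0]-.65)<.3)&(abs(C[...,1])<.35)
    print(n,m.sum(),cv2.minAreaRect(C[m][:,:2].astype(np.float32)))
    ys,xs=np.where(m);print(xs.min(),xs.max(),ys.min(),ys.max(), np.nanpercentile(C[m],[1,99],axis=0).round(3).tolist())
E
```

```text
scene 2779 ((0.6901078820228577, -0.025682181119918823), (0.5913069248199463, 0.6413747668266296), 6.38455867767334)
167 342 152 326 [[0.431, -0.326, 0.124], [0.948, 0.304, 0.136]]
side 2303 ((0.6886759996414185, -0.026580363512039185), (0.5962453484535217, 0.6362892389297485), 6.371800422668457)
115 292 152 271 [[0.394, -0.329, 0.124], [0.949, 0.31, 0.136]]
```

View pics/c1.png

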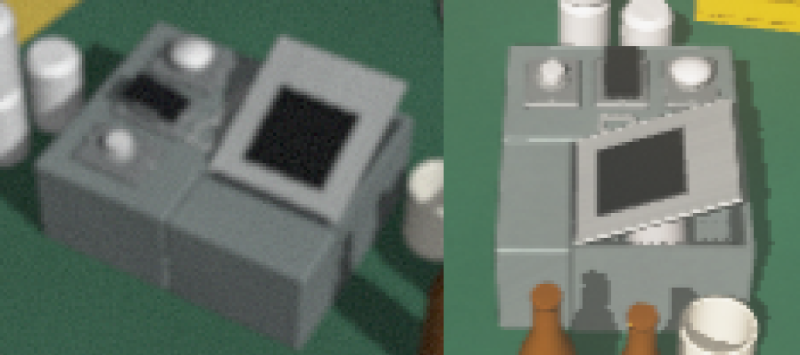

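```bash
python3 - <<'E'
from h import *
R={}
for n,seed in(("scene0",(205,188)),("side0",(225,208))):
    p,C,z=load(n)
    m=((C[...,2]>.1)&(C[...,2]<.26)&(abs(C[...,0]-.68)<.25)&(abs(C[...,1])<.24)).astype(np.uint8)
    k,l,s,c=cv2.connectedComponentsWithStats(m)
    i=l[seed[1],seed[0]];i=i or 1+np.argmax(s[1:,4]);M=l==i
    D=M&(abs(C[...,2]-.13)<.004)
    k,l,s,c=cv2.connectedComponentsWithStats(D.astype(np.uint8),connectivity=4)
    D=l==1+np.argmax(s[1:,4])
    print(n,s[1:,4].max(),"deck",cv2.minAreaRect(C[D][:,:2].astype(np.float32)),np.median(C[D][:,2]))
    for lo in (.148,.16):
      H=M&(C[...,2]>lo)&(C[...,2]<.24)
      k,l,s,c=cv2.connectedComponentsWithStats(H.astype(np.uint8),connectivity=4)
      for j in range(1,k):
        if s[j,4]>5:
            q=C[l==j];print("  ",lo,s[j,4],c[j].round(),q.mean(0).round(4),"min",q.min(0).round(3),"max",q.max(0).round(3))
E
```

```text
scene0 553 deck ((0.617885172367096, 0.01162630319595337), (0.09840493649244308, 0.17387664318084717), 11.635839462280273) 0.12881449264973188
   0.148 89 [240. 161.] [ 0.4934 -0.1891  0.1603] min [ 0.469 -0.213  0.148] max [ 0.514 -0.164  0.169]
   0.148 1237 [276. 179.] [ 0.488  -0.0168  0.1712] min [ 0.43  -0.106  0.148] max [0.565 0.073 0.206]
   0.148 170 [229. 173.] [ 0.5696 -0.1779  0.156 ] min [ 0.538 -0.213  0.148] max [ 0.596 -0.141  0.168]
   0.148 40 [219. 187.] [ 0.6471 -0.1591  0.1552] min [ 0.633 -0.176  0.149] max [ 0.66  -0.143  0.163]
   0.16 43 [240. 159.] [ 0.4922 -0.1918  0.164 ] min [ 0.473 -0.211  0.16 ] max [ 0.509 -0.173  0.169]
   0.16 916 [277. 175.] [ 0.4738 -0.0214  0.177 ] min [ 0.43  -0.106  0.16 ] max [0.536 0.067 0.206]
   0.16 10 [224. 168.] [ 0.567  -0.2058  0.1637] min [ 0.557 -0.213  0.16 ] max [ 0.577 -0.197  0.167]
   0.16 8 [222. 171.] [ 0.5856 -0.2002  0.1625] min [ 0.582 -0.205  0.16 ] max [ 0.592 -0.194  0.165]
side0 937 deck ((0.62331223487854, -0.07396246492862701), (0.11634571850299835, 0.3437390625476837), 12.952376365661621) 0.1308273086602778
   0.148 153 [255. 175.] [ 0.5663 -0.1778  0.1598] min [ 0.54  -0.216  0.148] max [ 0.592 -0.143  0.17 ]
   0.148 81 [274. 175.] [ 0.4862 -0.1898  0.1643] min [ 0.464 -0.215  0.148] max [ 0.509 -0.169  0.176]
   0.148 40 [235. 175.] [ 0.6434 -0.1609  0.1571] min [ 0.629 -0.177  0.148] max [ 0.658 -0.148  0.167]
   0.148 1030 [266. 202.] [ 0.4921 -0.0159  0.1733] min [ 0.43  -0.11   0.148] max [0.576 0.073 0.208]
   0.16 68 [255. 171.] [ 0.5685 -0.1936  0.1649] min [ 0.547 -0.216  0.16 ] max [ 0.592 -0.168  0.17 ]
   0.16 68 [274. 174.] [ 0.4866 -0.1909  0.166 ] min [ 0.464 -0.215  0.16 ] max [ 0.509 -0.169  0.176]
   0.16 8 [234. 174.] [ 0.6473 -0.1582  0.1621] min [ 0.639 -0.166  0.16 ] max [ 0.654 -0.149  0.167]
   0.16 784 [270. 200.] [ 0.4774 -0.0207  0.1793] min [ 0.43 -0.11  0.16] max [0.539 0.064 0.208]
```

Stop is nearest the robot at about (.488,-.190), the rocker is in the middle at (.568,-.175), and start is farthest at (.645,-.160). Yaw is about 0.2, which nearly matches the tool. I'll move above the crusher with the fingers shut and look from near.

```bash
python3 -m creep '[[0,0,0,0,0,-0.12,0],[0,0,0,0,0,-0.12,0],[0,0,0,0,0,-0.12,0],[0,0,0,0.46,-0.45,-0.12,0],[0,0,0,0.46,-0.45,-0.12,0],[0,0,0,0.46,-0.45,-0.12,0],[0,0,0,0.46,-0.45,-0.12,0],[0,0,0,0.46,-0.45,-0.12,0],[0,0,0,0.46,-0.45,-0.12,0],[0,0,0,0.46,-0.45,-0.12,0],[0,0,0,0.46,-0.45,-0.12,0],[0,0,0,0.46,-0.45,-0.12,0],[0,0,0,0.46,-0.45,-0.12,0],[0,0,0,0.46,-0.45,-0.12,0],[0,0,0,0.46,-0.45,-0.12,0],[0,0,0,0.46,-0.45,-0.12,0],[0,0,0,0.46,-0.45,-0.12,0],[0,0,0,0.46,-0.45,-0.12,0],[0,0,0,0.46,-0.45,-0.12,0],[0,0,0,0.46,-0.45,-0.12,0]]' 20
python3 - <<'E'
from station import env
import cv2,numpy as np
n="wrist";c=env.calibration(n)
p,d=env.read_camera(n);cv2.imwrite("pics/w1.png",p);np.savez("w1.npz",p=p,d=d,T=c["T"],k=[c[q] for q in("fx","fy","cx","cy")])
s=env.state();print(s["time"],s["ee_pos"],s["eef_rot"],s["force"],s["opening"],s["joint_positions"])
E
```

```text
time: 1.77
ee_pos: [0.5005, -0.1116, 0.351]
eef_rot: [0.993, 0.116, 0.0, -0.001]
force: [-0.5, 0.8, -0.5]
opening: -0.0003
finger_force: 0.0
1.8167 [ 0.49940842 -0.11411341  0.35093489] [ 9.93409769e-01  1.14615941e-01 -2.13480413e-04 -4.14372160e-04] [ 0.19117801 -0.59410473 -0.23303929] -0.00011576118143618376 [ 0.49373955  0.09146894 -0.42110975  1.78425306  0.03828061  1.27460304
 -1.27806878]
```

View pics/w1.png

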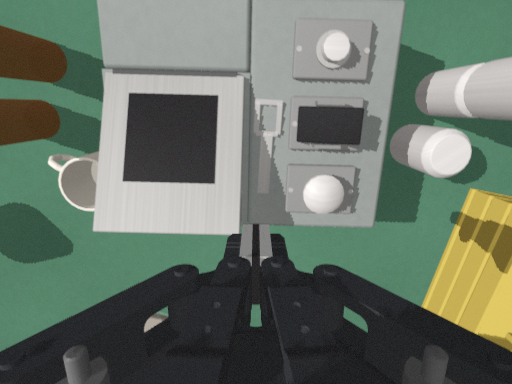

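The wrist view shows the start button at (337,45), the rocker at (330,125), the stop mushroom at (323,194), the hatch with its free edge near row 232, and the opener at (266,145). Next I take precise points from this depth.

```bash
python3 - <<'E'
from h import *
p,C,z=load("w1")
def blob(seed,lo,hi):
    m=((C[...,2]>lo)&(C[...,2]<hi)).astype(np.uint8)
    k,l,s,c=cv2.connectedComponentsWithStats(m,connectivity=4);j=l[seed[1],seed[0]]
    q=C[l==j];r=cv2.minAreaRect(q[:,:2].astype(np.float32));print(seed,j,len(q),"mean",q.mean(0).round(4),"rect",np.round(r[0],4),np.round(r[1],4),round(r[2],2),"z",np.percentile(q[:,2],[2,50,98]).round(4));return q
blob((337,46),.153,.166);blob((323,194),.150,.18);q=blob((330,140),.146,.175)
D=blob((385,150),.125,.135)
blob((300,55),.136,.145)
for v in (80,120,160,200,225,230,233):print(v,C[v,170].round(4))
for v in (112,125,138): print([C[v,u].round(4).tolist() for u in (300,315,330,345,358)])
q=np.concatenate([C[80:90,130:220].reshape(-1,3),C[195:228,110:235].reshape(-1,3)]);q=q[~np.isnan(q[:,0])]
c=q.mean(0);n=np.linalg.svd(q-c,full_matrices=False)[2][2];print("hatch tilt",np.arccos(abs(n[2])),n)
for n in((30,120),(40,60),(455,150),(470,90)):print(n,C[n[1],n[0]].round(3))
E
```

```text
(337, 46) 1 623 mean [ 0.6443 -0.1634  0.1577] rect [ 0.6444 -0.1637] [0.027  0.0271] 65.3 z [0.1542 0.1578 0.1594]
(323, 194) 49 1267 mean [ 0.4901 -0.1945  0.1639] rect [ 0.4886 -0.1964] [0.0471 0.0471] 12.44 z [0.1569 0.1646 0.1686]
(330, 140) 44 2512 mean [ 0.5656 -0.18    0.1586] rect [ 0.5635 -0.1804] [0.046 0.069] 11.91 z [0.1512 0.1585 0.1657]
(385, 150) 0 165062 mean [nan nan nan] rect [ 0.4163 -0.1126] [0.6247 1.0268] 15.26 z [nan nan nan]
(300, 55) 1 3952 mean [ 0.6444 -0.1625  0.1402] rect [ 0.6448 -0.164 ] [0.0621 0.0843] 11.66 z [0.1375 0.1399 0.1445]
80 [0.572  0.0037 0.1389]
120 [ 0.5304 -0.008   0.1574]
160 [ 0.4899 -0.0187  0.1732]
200 [ 0.4505 -0.0293  0.1889]
225 [ 0.4258 -0.0355  0.1976]
230 [ 0.4218 -0.0371  0.2009]
233 [ 0.3156  0.0029 -0.0005]
[[0.5717, -0.1463, 0.1524], [0.5755, -0.1619, 0.156], [0.5792, -0.1773, 0.1588], [0.5828, -0.1926, 0.1611], [0.5858, -0.2047, 0.1659]]
[[0.5581, -0.1501, 0.1526], [0.562, -0.1658, 0.1563], [0.5659, -0.1814, 0.159], [0.5696, -0.1963, 0.1629], [0.5729, -0.2094, 0.1651]]
[[0.5441, -0.154, 0.1527], [0.5482, -0.17, 0.1557], [0.5522, -0.1855, 0.1593], [0.5562, -0.2009, 0.1621], [0.5596, -0.2137, 0.1656]]
hatch tilt 0.3744031204856848 [0.3579079  0.07517249 0.93072608]
(30, 120) [0.475 0.209 0.064]
(40, 60) [0.558 0.203 0.058]
(455, 150) [ 0.572 -0.358  0.114]
(470, 90) [ 0.64  -0.331  0.136]
```

All the sizes agree with the spec: start 27 mm, stop 47 mm, rocker 69 mm, hatch tilt 0.374. Next is the hatch press at (.448,-.026).

```bash
python3 -m creep '[[0,0,0,-0.029,-0.099,0.05,0],[0,0,0,-0.029,-0.099,0.09,0],[0,0,0,-0.029,-0.099,0.12,0],[0,0,0,-0.029,-0.099,0.14,0],[0,0,0,-0.029,-0.099,0.15,0],[0,0,0,-0.029,-0.099,0.155,0],[0,0,0,-0.029,-0.099,0.16,0],[0,0,0,-0.029,-0.099,0.165,0],[0,0,0,-0.029,-0.099,0.17,0],[0,0,0,-0.029,-0.099,0.175,0],[0,0,0,-0.029,-0.099,0.18,0],[0,0,0,-0.029,-0.099,0.185,0],[0,0,0,-0.029,-0.099,0.19,0],[0,0,0,-0.029,-0.099,0.195,0],[0,0,0,-0.029,-0.099,0.2,0],[0,0,0,-0.029,-0.099,0.205,0],[0,0,0,-0.029,-0.099,0.209,0],[0,0,0,-0.029,-0.099,0.212,0],[0,0,0,-0.029,-0.099,0.212,0]]'
```

```text
time: 3.4
ee_pos: [0.4481, -0.0262, 0.1387]
eef_rot: [0.994, 0.113, -0.0, -0.0]
force: [-0.6, -0.5, -0.1]
opening: -0.0
finger_force: 0.0
```

```bash
python3 -m creep '[[0,0,0,0,0,0.001,0],[0,0,0,0,0,0.002,0],[0,0,0,0,0,0.003,0],[0,0,0,0,0,0.004,0],[0,0,0,0,0,0.004,0]]'
```

```text
time: 3.82
ee_pos: [0.4484, -0.0262, 0.1359]
eef_rot: [0.994, 0.113, 0.0, 0.0]
force: [-5.3, 0.5, 14.3]
opening: -0.0004
finger_force: 7.3
```

```bash
python3 - <<'E'
from station import env
import cv2,numpy as np
from h import *
n="side";c=env.calibration(n)
p,d=env.read_camera(n);np.savez("s2.npz",p=p,d=d,T=c["T"],k=[c[q] for q in("fx","fy","cx","cy")])
cv2.imwrite("pics/s2.png",cv2.resize(p[150:260,200:320],None,fx=5,fy=5,interpolation=3))
E
```

```text
(no output)
```

View pics/s2.png

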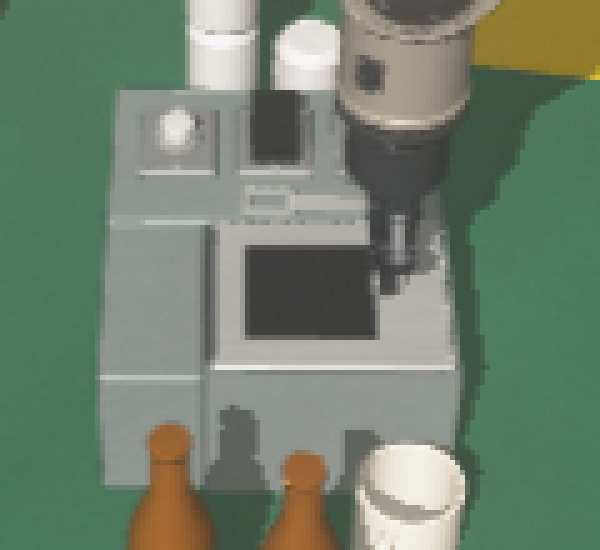

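The hatch looks flush with the deck (free edge near row 365), and the arm reads 14 N at z=.136. I'll press slightly harder to be sure it is seated, then lift.

```bash
python3 -m creep '[[0,0,0,0,0,0.001,0],[0,0,0,0,0,0.0015,0],[0,0,0,0,0,0.0015,0]]'; python3 -m creep '[[0,0,0,0,0,-0.002,0],[0,0,0,0,0,-0.01,0],[0,0,0,0,0,-0.04,0],[0,0,0,0,0,-0.08,0],[0,0,0,0,0,-0.1,0],[0,0,0,0,0,-0.1,0]]'
```

```text
time: 4.12
ee_pos: [0.4485, -0.0263, 0.1356]
eef_rot: [0.994, 0.113, 0.0, 0.001]
force: [-17.7, 1.1, 45.7]
opening: 0.0002
finger_force: 23.0
time: 4.62
ee_pos: [0.4505, -0.0262, 0.2385]
eef_rot: [0.994, 0.113, 0.003, 0.001]
force: [1.7, 1.2, 0.5]
opening: -0.0001
finger_force: 0.0
```

```bash
python3 -m creep '[[0,0,0,0.08,0.208,0,0],[0,0,0,0.08,0.208,0,0],[0,0,0,0.08,0.208,0,0],[0,0,0,0.08,0.208,0,0],[0,0,0,0.08,0.208,0,0],[0,0,0,0.08,0.208,0,0],[0,0,0,0.08,0.208,0.03,0],[0,0,0,0.08,0.208,0.04,0],[0,0,0,0.08,0.208,0.05,0],[0,0,0,0.08,0.208,0.05,0],[0,0,0,0.08,0.208,0.05,0]]'
```

```text
time: 5.53
ee_pos: [0.5726, -0.2104, 0.1841]
eef_rot: [0.994, 0.113, -0.0, -0.0]
force: [-0.3, 0.7, -0.0]
opening: -0.0001
finger_force: 0.0
```

```bash
python3 - <<'E'
from station import env
import cv2
from h import *
n="wrist";c=env.calibration(n);s=env.state();print(s["ee_pos"])
p,d=env.read_camera(n);cv2.imwrite("pics/w2.png",p)
C=cloud(d,c["T"],[c[q] for q in("fx","fy","cx","cy")])
m=(abs(C[...,0]-.47)<.07)&(abs(C[...,1]+.03)<.09)&(C[...,2]>.12)&(C[...,2]<.2)
print("hatch z",m.sum(),np.percentile(C[m][:,2],[2,50,98]) if m.any() else "")
E
```

```text
[ 0.57264945 -0.21041101  0.18408968]
hatch z 12556 [0.12787634 0.13563843 0.13729053]
```

View pics/w2.png

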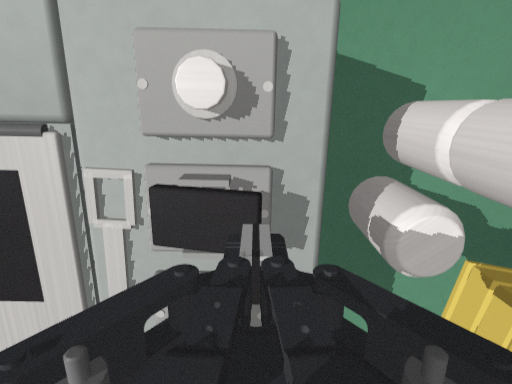

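The hatch measures z≈.136, so it is shut. The fingertips (~(255,228)) are over the raised right end of the paddle. Now I press the rocker.

```bash
python3 -m creep '[[0,0,0,0,0,0.01,0],[0,0,0,0,0,0.015,0],[0,0,0,0,0,0.018,0],[0,0,0,0,0,0.02,0],[0,0,0,0,0,0.022,0],[0,0,0,0,0,0.024,0],[0,0,0,0,0,0.026,0],[0,0,0,0,0,0.027,0],[0,0,0,0,0,0.028,0],[0,0,0,0,0,0.029,0],[0,0,0,0,0,0.029,0]]'
```

```text
time: 6.5
ee_pos: [0.5729, -0.2112, 0.1548]
eef_rot: [0.994, 0.113, 0.0, -0.0]
force: [0.4, -3.4, 3.0]
opening: -0.0004
finger_force: 1.7
```

```bash
python3 -m creep '[[0,0,0,0,0,0.001,0],[0,0,0,0,0,0.001,0]]';python3 -m creep '[[0,0,0,0,0,0.001,0],[0,0,0,0,0,0.0015,0],[0,0,0,0,0,0.0015,0]]'
```

```text
time: 6.67
ee_pos: [0.5729, -0.2111, 0.1538]
eef_rot: [0.994, 0.113, 0.0, -0.0]
force: [1.8, -3.6, 2.5]
opening: -0.0004
finger_force: 1.8
time: 6.92
ee_pos: [0.5731, -0.2112, 0.1532]
eef_rot: [0.994, 0.113, 0.0, 0.0]
force: [-3.1, -3.3, 14.1]
opening: 0.0
finger_force: 7.3
```

```bash
python3 -m creep '[[0,0,0,0,0,0.001,0],[0,0,0,0,0,0.0013,0],[0,0,0,0,0,0.0013,0]]';python3 -m creep '[[0,0,0,0,0,-0.002,0],[0,0,0,0,0,-0.01,0],[0,0,0,0,0,-0.03,0],[0,0,0,0,0,-0.06,0],[0,0,0,0,0,-0.06,0],[0,0,0,0,0,-0.06,0]]'
python3 - <<'E'
from station import env
import cv2
from h import *
n="side";c=env.calibration(n);s=env.state();print(s["ee_pos"],s["eef_rot"])
p,d=env.read_camera(n)
n="wrist";c=env.calibration(n);q,d=env.read_camera(n)
C=cloud(d,c["T"],[c[k] for k in("fx","fy","cx","cy")])
cy,sy=np.cos(.204),np.sin(.204);R=np.array([[cy,sy],[-sy,cy]])
L=(C[...,:2]-[.567,-.180])@R.T
m=(abs(L[...,0])<.015)&(abs(L[...,1])<.036)&(C[...,2]>.146)&(C[...,2]<.172)
print("rocker",m.sum(),"slope",np.arctan(np.polyfit(L[m][:,1],C[m][:,2],1)))
m=(np.hypot(C[...,0]-.6444,C[...,1]+.1637)<.03)&(C[...,2]>.153);print("start",C[m].mean(0),np.median(C[m][:,2]))
cv2.imwrite("pics/s3.png",np.hstack([cv2.resize(p[160:250,210:300],(400,400),interpolation=3),cv2.resize(q,(400,300))[:, :][np.r_[0:300,[299]*100]]]))
E
```

```text
time: 7.17
ee_pos: [0.5732, -0.2112, 0.1527]
eef_rot: [0.994, 0.113, 0.001, 0.0]
force: [-7.2, -1.1, 25.8]
opening: -0.0
finger_force: 12.6
time: 7.67
ee_pos: [0.5735, -0.2107, 0.2126]
eef_rot: [0.994, 0.113, 0.001, 0.0]
force: [0.3, 1.0, -1.0]
opening: 0.0001
finger_force: 0.0
[ 0.57346004 -0.21067748  0.21259432] [9.93613551e-01 1.12831459e-01 1.05663162e-03 2.37747983e-04]
rocker 4108 slope [0.20055113 0.15759627]
start [ 0.6446926  -0.16411933  0.1578168 ] 0.1578537122159445
```

View pics/s3.png

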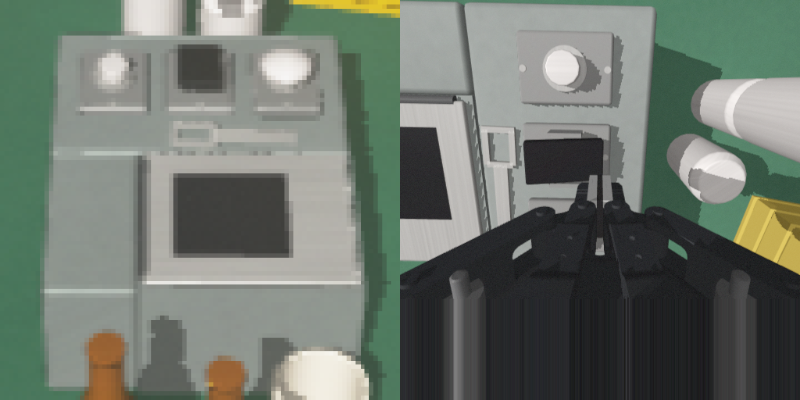

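The rocker slope is now +0.20 (it was -0.20), so it is fully on and the hatch is still shut. Next is the start button at (.6445,-.164).

```bash
python3 -m creep '[[0,0,0,0.08,-0.03,0,0],[0,0,0,0.08,-0.03,0,0],[0,0,0,0.08,-0.03,0,0],[0,0,0,0.08,-0.03,0.03,0],[0,0,0,0.08,-0.03,0.03,0],[0,0,0,0.08,-0.03,0.03,0]]'
```

```text
time: 8.27
ee_pos: [0.6425, -0.1637, 0.179]
eef_rot: [0.994, 0.113, -0.002, -0.001]
force: [-0.6, 0.8, 0.7]
opening: -0.0004
finger_force: 0.0
```

```bash
python3 -m creep '[[0,0,0,0,0,0.015,0],[0,0,0,0,0,0.02,0],[0,0,0,0,0,0.024,0],[0,0,0,0,0,0.027,0],[0,0,0,0,0,0.029,0],[0,0,0,0,0,0.03,0],[0,0,0,0,0,0.031,0],[0,0,0,0,0,0.031,0]]'
```

```text
time: 8.93
ee_pos: [0.644, -0.1643, 0.1511]
eef_rot: [0.994, 0.112, 0.0, 0.0]
force: [-6.0, -0.3, 9.1]
opening: -0.0002
finger_force: 4.7
```

Force is above 4.3 N at z=.151, so it is near the stop. I'll press a little more, then release.

```bash
python3 -m creep '[[0,0,0,0,0,0.001,0],[0,0,0,0,0,0.0015,0],[0,0,0,0,0,0.0015,0],[0,0,0,0,0,0.0015,0]]';python3 -m creep '[[0,0,0,0,0,-0.002,0],[0,0,0,0,0,-0.01,0],[0,0,0,0,0,-0.04,0],[0,0,0,0,0,-0.08,0],[0,0,0,0,0,-0.1,0],[0,0,0,0,0,-0.1,0],[0,0,0,0,0,-0.1,0],[0,0,0,0,0,-0.1,0]]'
python3 - <<'E'
from station import env
import cv2
from h import *
n="wrist";c=env.calibration(n);q,d=env.read_camera(n)
C=cloud(d,c["T"],[c[k] for k in("fx","fy","cx","cy")])
cy,sy=np.cos(.204),np.sin(.204);R=np.array([[cy,sy],[-sy,cy]])
L=(C[...,:2]-[.567,-.180])@R.T
m=(abs(L[...,0])<.015)&(abs(L[...,1])<.03)&(C[...,2]>.146)&(C[...,2]<.172)
print("rocker",m.sum(),"slope",np.arctan(np.polyfit(L[m][:,1],C[m][:,2],1)[0]))
m=(np.hypot(C[...,0]-.6444,C[...,1]+.1637)<.03)&(C[...,2]>.153)&(C[...,2]<.18);print("start",m.sum(),np.median(C[m][:,2]))
s=env.state();print(s["time"],s["qd"].round(3) if hasattr(s["qd"],"round") else s["qd"])
E
```

```text
time: 9.27
ee_pos: [0.6442, -0.1643, 0.1508]
eef_rot: [0.994, 0.112, 0.0, 0.001]
force: [-12.0, 0.5, 25.1]
opening: 0.0
finger_force: 12.3
time: 9.93
ee_pos: [0.6439, -0.1639, 0.2483]
eef_rot: [0.994, 0.113, -0.0, -0.0]
force: [0.1, 0.6, 0.2]
opening: 0.0001
finger_force: 0.0Traceback (most recent call last):
  File "<stdin>", line 9, in <module>
    raise TypeError("expected non-empty vector for x")
TypeError: expected non-empty vector for x
```

```bash
python3 - <<'E'
from station import env
from h import *
for n in("scene","wrist"):
    c=env.calibration(n);q,d=env.read_camera(n)
    C=cloud(d,c["T"],[c[k] for k in("fx","fy","cx","cy")])
    cy,sy=np.cos(.204),np.sin(.204);R=np.array([[cy,sy],[-sy,cy]])
    L=(C[...,:2]-[.567,-.180])@R.T
    m=(abs(L[...,0])<.015)&(abs(L[...,1])<.03)&(C[...,2]>.146)&(C[...,2]<.172)
    if m.sum()>9: print(n,"rocker",m.sum(),np.arctan(np.polyfit(L[m][:,1],C[m][:,2],1)[0]))
    m=(np.hypot(C[...,0]-.6444,C[...,1]+.1637)<.014)&(C[...,2]>.146)&(C[...,2]<.17)
    if m.any(): print(n,"start",m.sum(),np.percentile(C[m][:,2],[50,90]))
    m=(np.hypot(C[...,0]-.45,C[...,1]+.026)<.02)&(C[...,2]>.1)&(C[...,2]<.2)
    if m.any(): print(n,"hatch",np.median(C[m][:,2]))
E
```

```text
scene rocker 80 0.20341531523420983
scene start 30 [0.15501152 0.15836491]
scene hatch 0.1332867763054697
wrist start 894 [0.15777139 0.1586456 ]
```

The start button is back up (.158), the rocker is on, and the hatch is shut.

```bash
python3 -c "
from station import env
print(env.finish_job())"
```

```text
the job is handed in; nothing more can be done
None
```

I pressed the hatch shut, tipped the rocker fully on, then pressed the start button fully in and let it spring back up, all in that order. The stop button and loose items were left alone, and I handed the job in at about 10 s.

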